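# Open the gate of the railed display stand

### The job

Press the black thumb lever on the display stand's gate to lift the brass latch bar clear of the aluminium catch, then, keeping it lifted, swing the gate gently open until it stands at about a right angle to the stand. Feel for the gap in the catch: do not force the bar against it or drag it out unlifted. Let go so that the bar drops level again and the gate stands still, and leave everything else undisturbed.

Things in the scene. Friction and masses are not known exactly. Their poses are not given: they have to be found in the camera images.
- stand: Fixed display stand: dark wood plinth 240 x 310 x 20 mm, posts 140 mm high with brass balls to 154 mm, brass rails on back and sides, open top. Origin: centre of its underside, +z up; the front, with the gate, faces its own -x. Hinge axis at (-100, +130) mm in this frame; the gate shuts towards the latch post at y = -132 mm. Place and yaw (within 0.22 rad of 0) vary.
- gate_hinge (a point): Point on the gate's vertical hinge axis, 125 mm above the table; turns with the gate. Axes equal the stand's when the gate is shut. The gate extends 235 mm from it along its own -y; its own -x is the normal of the gate's front face. Dark wood frame with brass rods, 12 mm thick, from 30 to 138 mm above the table, 0.5 kg.
- gate (a joint): Gate angle in rad: 0 shut, grows as the gate opens forward (towards the stand's -x, clockwise from above), limit 1.95. Slightly stiff hinge (0.06 N m): it stays where it is left. Pull it by the thumb lever, which rides on it. Shut and latched it has 3 mm of play at the catch.
- latch: Brass latch, a rocker on the gate's front, turning with the gate. Origin: its pivot, 125 mm above the table, 185 mm from the hinge axis along the gate's -y, 18 mm in front of the gate's mid-plane. Axes as the gate's when level; it rocks about its x, 0 to 0.65 rad: thumb lever down, bar up. Falls level by its weight (about 0.04 N m; friction 0.02 N m). Tilt of its z = lift angle.
- thumb (a point): Grip point of the black thumb lever, at (-44, +65, +14) mm in the latch's frame and axes, 62 mm before the gate's mid-plane. Upright tab 12 mm thick (x), 26 mm wide (y), top 22 mm above this point; 39 mm below it a 9 mm cross rod joins it to the latch. Pinch it here from above across its thickness (room for a finger each side); it moves on an arc about the pivot and turns between the pads.
- catch_post (a point): Where bar_end rests when shut and level, 125 mm above the table; fixed, stand's axes. The aluminium catch here has a lip before the bar (towards -x; 3 mm play, 6 mm thick) and a roof above, 16 mm over the lip's top. It is set to a different height each time, NOT reported: lip top 2 to 26 mm, roof 18 to 42 mm above this point. It does not move in use.
- bar_end (a point): Centre of the brass end of the latch bar, a short cylinder 13 mm in diameter and 13 mm long along its x, which lies in the catch: 80 mm from the pivot along the latch's -y. Axes are the latch's. It rises as the thumb lever is pressed.
- post_top (a point): Top of the latch post (under its brass ball), 140 mm above the table. To clear the lip bar_end must rise 8.5 to 32.5 mm (0.11 to 0.42 rad); 3 mm higher it meets the roof (0.14 to 0.46 rad) and the lever turns hard. From that touch back off 1.5 to 2 mm at the lever: the bar then passes. Over 15 N between bar and catch is too much. Past the lip (25 mm of travel) it is free.
- bird: Faceted silvery bird ornament standing inside the stand, about 120 mm long and 105 mm high, base 60 mm across; origin under its base. Leave alone.
- candle: White ceramic candle bowl inside the stand, 72 mm across, 68 mm high; origin under its centre. Leave alone.
- diffuser: Amber square scent bottle 70 x 70 x 113 mm with reeds up to 230 mm; origin under its centre. Leave alone.
- key_tray: Low wooden tray 130 x 180 x 22 mm; origin under its centre. Leave alone.
- planter: White plant pot 100 mm across, 90 mm high, with green leaves to about 160 mm; origin under its centre. Leave alone.

How it is judged:
By the outcome, as a careful person would: the job done as asked, in the order asked, and still so for the second after the job is handed in, with the robot touching nothing.
It also fails if it takes over 72 s, if anything falls off the work surface, if the arm or the gripper's body presses on something with over 40 N, if the wrist force passes 120 N, or if a joint passes its speed limit or range.

### The arm

A 6-joint arm with a two-finger parallel gripper is mounted at the origin on the work surface. World frame = base frame: x ahead of the robot, y to its left, z up, the work surface at z = 0. Lengths are in m, angles in rad, forces in N, time in s.
With the tool pointing down it reaches from about 0.375 to 0.975 m from the base axis. Payload 3.8 kg.
Tool frame: the origin (TCP) lies at the very end of the fingers, on their centre line; the grasp point (between the pads) lies 19 mm behind it; z points along the fingers, y is the line along which they close (so a half turn about z gives the same grasp; the last joint's range is limited). The gripper opens to 85 mm and grips with 20 to 120 N. Pads are 22 mm wide; open, the fingers measure 114 mm over their backs; the gripper's body (76 mm by 85 mm) begins 54 mm behind the grasp point. The pads swing forward as they close: fully open they stand 13 mm farther back than shut.
Start: joints at [-1.265, 0.264, 1.604, -0, 1.274, -0.037], TCP at [0.227, -0.636, 0.231] pointing down, gripper open.
Joint ranges: [-2.63, 2.63], [-0.94, 2.18], [0.31, 2.57], [-1.31, 4.45], [0, 2.66], [-2.55, 2.55]. Speed limits (rad/s): [2.57, 2.57, 3.14, 3.14, 3.14, 3.14].

### API

Orientations are given as a rotation vector (axis times angle).
In Python, from workcell import bot gives the robot as it stands.
- The arm moves only by the shell command python3 -m creep 'ROWS' [FORCE]. ROWS is JSON, a list of rows, each a list of 5 numbers: the shift along the tool's x, y, z in units of 0.05 m (1.0 is 0.05 m), then the turn about the tool's z in units of 0.1 rad (1.0 is 0.1 rad), then the opening, from 0 (shut) to 1 (fully open). In form: [[tx, ty, tz, spin, hand], ...]. A call has 1 to 20 rows; each row shifts and turns the commanded pose from where the row before left it, along the tool's axes as they then stand; what a row does not reach is not made up. A row lasts 1/8 s, in which the tool goes at most 62.5 mm and 10.7 degrees, less where a joint would pass 70% of its speed; a pose out of reach is approached as far as the arm can. A call with a number of a shift or a turn outside -1 to 1 is refused whole. A call with a gripper value outside its range is refused whole. The fingers move at their own pace and stop on an object; FORCE is the grip in N (left out, the last holds). Time passes only in rows, so rows that do not move let the fingers close. It gives the time, the measured TCP pose, the force, the opening and the grip force at its end, in the units of the state.
- bot.read_state(): the state, without advancing time (a new reading comes with each control period).
- bot.read_camera(name): name is "scene" or "top" or "wrist"; returns a dict with "pixels" (400x640x3 uint8, red, green, blue), "vfov" (degrees; the focal length in pixels is half the picture's height over the tangent of half this angle, whatever the lens; pixels are square), "cx", "cy" (the principal point, pixels), "dist_coeffs" ([k1, k2, p1, p2, k3] as OpenCV has them; the pictures are not rectified), "world_to_cam" (4x4, takes a point from world to camera coordinates). Camera axes: x right, y down, z forward; pixel columns grow to the right and rows downward; lengths in m; the calibration is good to about 2 mm. A picture is of the moment at which its call begins. There is no depth.
- bot.finish_job(): hands the job in; it is judged then, once.
Trained networks look in a picture, given as the dict that the camera call returned (one of the last four; its "shot" number tells which), for a name from the list of things; names that differ only in an ending like _2 or _b are one class to them, and where a whole thing is asked for, a point or a joint stands for the part that bears it (a point fixed in the world has none). Each returns a list of dicts, best first, with "score" (0 to 1); they miss things now and then, are a little off and sometimes report something else, mostly with a low value. They report only what shows in the picture. A call takes as long as a camera call.
- bot.look_for(target, picture): "bbox" ([left, top, right, bottom] in pixels, round what is visible of it).
- bot.regions_of(target, picture): "mask" (400x640 bool, what is visible of it) and "bbox" ([left, top, right, bottom] in pixels, round what is visible of it).
The state is a dict: "time": time; "q": joint angles; "joint_vel": joint speeds; "joint_torque": joint torques, N m; "tool_pos": TCP position; "tcp_rot": TCP orientation; "wrist_force": force on the tool from outside, world axes, zero at the start; "torque": the same for the moment, N m; "width": opening from 0.0 (shut) to 1.0 (fully open); "grip_force": force on a finger pad.
Only numpy, scipy, OpenCV 4.12 (cv2) and the standard library are available. Lean on these libraries where they do the work, as an engineer would, in place of code of your own. Each camera call takes 0.05 s, during which the arm holds its last target. There are 200 camera calls.

## Working session

There is one attempt and no reset: what is moved stays moved. The work goes in short steps, Python scripts to look and compute and a shell command to move; the robot and the scene stay as the last step left them, time stands still between calls to the robot, and variables do not carry over. Pictures are saved under pics/ and viewed, at most 10 in all, crops included, and the job is handed in when it is done.

```bash
mkdir -p pics; cat > h.py <<'E'
from workcell import bot
import numpy as np, cv2
from scipy.spatial.transform import Rotation as R
def K(c):
    h=c["pixels"].shape[0]; f=h/2/np.tan(np.radians(c["vfov"])/2)
    return np.array([[f,0,c["cx"]],[0,f,c["cy"]],[0,0,1.]])
def proj(c,P):
    T=np.array(c["world_to_cam"]); P=np.atleast_2d(np.array(P,float))
    return cv2.projectPoints(P,cv2.Rodrigues(T[:3,:3])[0],T[:3,3],K(c),np.array(c["dist_coeffs"],float))[0].reshape(-1,2)
def ray(c,uv):
    T=np.array(c["world_to_cam"]); n=cv2.undistortPoints(np.array([[uv]],float),K(c),np.array(c["dist_coeffs"],float))[0,0]
    d=T[:3,:3].T@np.array([n[0],n[1],1]); return -T[:3,:3].T@T[:3,3], d/np.linalg.norm(d)
def onz(c,uv,z):
    o,d=ray(c,uv); return o+d*(z-o[2])/d[2]
def tri(obs):
    A=0;b=0
    for c,uv in obs:
        o,d=ray(c,uv); M=np.eye(3)-np.outer(d,d); A=A+M; b=b+M@o
    return np.linalg.solve(A,b)
def save(c,n): cv2.imwrite("pics/"+n,c["pixels"][:,:,::-1])
E
python3 - <<'E'
from h import *
s=bot.read_state(); print({k:np.round(v,3).tolist() for k,v in s.items()})
ims=[]
for n in ("scene","top"):
    c=bot.read_camera(n); ims.append(c); save(c,n+"0.png"); T=np.array(c["world_to_cam"]); print(n,-T[:3,:3].T@T[:3,3],c["vfov"])
    for t in ("stand","gate_hinge","latch","thumb","bar_end","post_top","catch_post","bird","candle","diffuser","key_tray","planter"):
        r=bot.look_for(t,c); print(t,[(np.round(x["bbox"]).tolist(),round(x["score"],2)) for x in r[:2]])
E
```

```text
{'time': 0.0, 'q': [-1.265, 0.265, 1.605, 0.0, 1.274, -0.037], 'joint_vel': [0.001, 0.001, 0.001, 0.001, -0.0, 0.002], 'joint_torque': [0.001, -51.511, -36.732, -0.0, 0.013, 0.0], 'tool_pos': [0.227, -0.635, 0.23], 'tcp_rot': [-3.093, -0.535, 0.0], 'wrist_force': [0.327, 0.016, 0.838], 'torque': [-0.004, -0.026, 0.001], 'grip_force': 0.0, 'width': 0.999}
scene [ 1.32984477 -0.38630471  1.42831144] 50.688729491718185
stand [([257.0, 201.0, 362.0, 305.0], 0.86), ([409.0, 131.0, 434.0, 173.0], 0.63)]
gate_hinge [([269.0, 206.0, 331.0, 250.0], 0.96)]
latch [([283.0, 203.0, 296.0, 228.0], 0.57)]
thumb [([278.0, 206.0, 297.0, 224.0], 0.61)]
bar_end [([255.0, 202.0, 360.0, 306.0], 0.42)]
post_top [([254.0, 201.0, 361.0, 306.0], 0.93)]
catch_post [([257.0, 200.0, 362.0, 306.0], 0.69)]
bird [([320.0, 239.0, 341.0, 266.0], 0.72), ([282.0, 250.0, 303.0, 275.0], 0.61)]
candle [([283.0, 250.0, 303.0, 274.0], 0.66)]
diffuser [([190.0, 248.0, 216.0, 279.0], 0.59), ([257.0, 199.0, 330.0, 250.0], 0.27)]
key_tray [([154.0, 209.0, 207.0, 252.0], 0.64), ([407.0, 130.0, 435.0, 170.0], 0.61)]
planter [([321.0, 240.0, 344.0, 264.0], 0.62), ([408.0, 130.0, 435.0, 171.0], 0.58)]
top [0.3689689  0.06742277 1.91250027] 43.81471745632519
stand [([320.0, 129.0, 402.0, 210.0], 0.7)]
gate_hinge [([324.0, 184.0, 392.0, 209.0], 0.66)]
latch [([351.0, 196.0, 391.0, 209.0], 0.52)]
thumb [([355.0, 194.0, 393.0, 213.0], 0.67)]
bar_end [([353.0, 192.0, 395.0, 209.0], 0.54)]
post_top [([318.0, 127.0, 405.0, 210.0], 0.57)]
catch_post [([314.0, 126.0, 408.0, 211.0], 0.6)]
bird [([341.0, 140.0, 352.0, 170.0], 0.52), ([350.0, 194.0, 394.0, 208.0], 0.38)]
candle [([369.0, 159.0, 395.0, 175.0], 0.82)]
diffuser [([438.0, 200.0, 468.0, 224.0], 0.97), ([316.0, 127.0, 409.0, 209.0], 0.41)]
key_tray [([434.0, 246.0, 484.0, 293.0], 0.57)]
planter [([171.0, 188.0, 212.0, 222.0], 0.96), ([353.0, 194.0, 396.0, 212.0], 0.58)]
```

View pics/scene0.png

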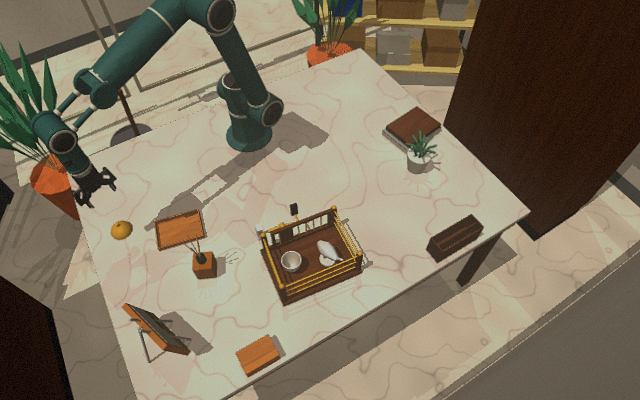

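View pics/top0.png

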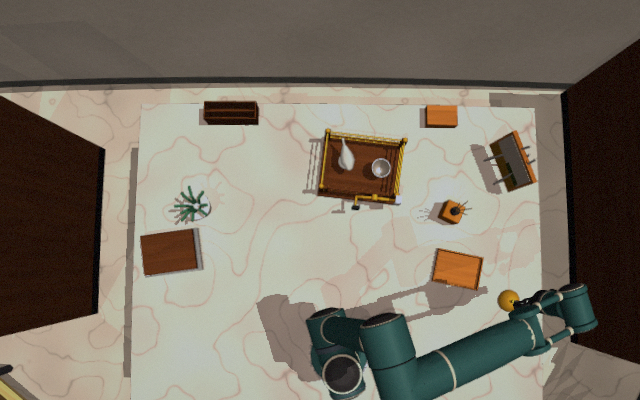

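The scene view shows the stand at about (310,255) with the gate on the far (robot) side and the thumb lever at (294,209). The top view shows the stand at (362,168), with the thumb lever at (356,207) and the catch near (398,199). I'll take an enlarged crop plus coarse positions next.

```bash
python3 - <<'E'
from h import *
a=bot.read_camera("scene"); b=bot.read_camera("top")
print("thumb",tri([(a,(294,208)),(b,(356,207))]))
for uv in ((329,131),(405,137),(399,200),(321,196)): print(uv,onz(b,uv,.147))
p=cv2.resize(a["pixels"][190:315,250:370],None,fx=4.6,fy=4.6,interpolation=cv2.INTER_CUBIC)[:575,:]
q=cv2.resize(b["pixels"][120:220,310:410],(240*2,480),interpolation=cv2.INTER_CUBIC)
p=cv2.resize(a["pixels"][195:255,255:335],(640,480),interpolation=cv2.INTER_CUBIC)
o=np.zeros((480,800,3),np.uint8); o[:, :480]=q; o[:240,480:]=cv2.resize(p,(320,240))
cv2.imwrite("pics/crop1.png",o[:,:,::-1])
E
```

```text
thumb [ 0.54763682 -0.05652942  0.14087487]
(329, 131) [0.82370963 0.04087547 0.147     ]
(405, 137) [ 0.80465672 -0.23682147  0.147     ]
(399, 200) [ 0.57287825 -0.21187175  0.147     ]
(321, 196) [0.58519793 0.0681825  0.147     ]
```

View pics/crop1.png

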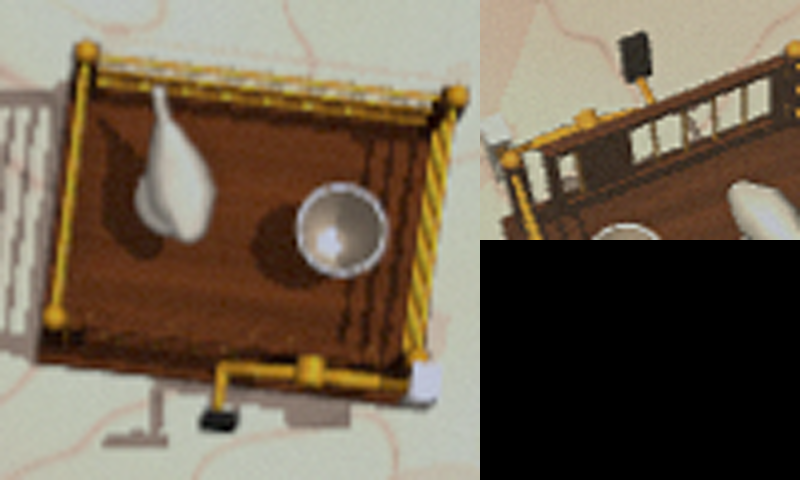

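The crop shows the four ball tops, the black lever tab in front of the gate, and the light aluminium catch at front right. I'll fit the stand pose and plan a wrist look.

```bash
cat >> h.py <<'E'
def shift(dp):  # world shift -> tool axes, units
    s=bot.read_state(); return np.round(R.from_rotvec(s["tcp_rot"]).as_matrix().T@np.array(dp)/.05,2)
E
python3 - <<'E'
from h import *
b=bot.read_camera("top")
uv=[(328.1,130),(405,140),(321.5,185.8),(396.9,194.6)]
P=np.array([onz(b,u,.147)[:2] for u in uv]); print(P.round(3))
L=np.array([[.1,.13],[.1,-.132],[-.1,.13],[-.1,-.132]])
Pc=P-P.mean(0);Lc=L-L.mean(0)
yaw=np.arctan2((Lc[:,0]*Pc[:,1]-Lc[:,1]*Pc[:,0]).sum(),(Lc*Pc).sum()); c,s=np.cos(yaw),np.sin(yaw); Rm=np.array([[c,-s],[s,c]])
t=P.mean(0)-Rm@L.mean(0); print("yaw",yaw,"t",t, "res",(P-(L@Rm.T+t)).round(4).tolist())
th=Rm@[-.162,.010]+t; print("thumb",th)
st=bot.read_state(); print("tool ypsi",np.arctan2(*R.from_rotvec(st["tcp_rot"]).as_matrix()[[1,0],1]))
w=bot.read_camera("wrist"); T=np.array(w["world_to_cam"]);cw=-T[:3,:3].T@T[:3,3]
M=R.from_rotvec(st["tcp_rot"]).as_matrix(); print("cam in tool",M.T@(cw-st["tool_pos"]),"axis",M.T@T[2,:3],w["vfov"])
tgt=np.array([th[0]-.05,th[1]-.03,.33]); print("shift to",tgt,shift(tgt-st["tool_pos"]))
E
```

```text
[[ 0.827  0.044]
 [ 0.793 -0.237]
 [ 0.622  0.067]
 [ 0.592 -0.204]]
yaw -0.12163370323265507 t [ 0.70893481 -0.08157712] res [[0.0034, 0.0088], [0.0013, -0.0119], [-0.0034, 0.0071], [-0.0013, -0.004]]
thumb [ 0.54934505 -0.0519949 ]
tool ypsi -1.2280744237903778
cam in tool [ 0.06973712 -0.00051879 -0.14230348] axis [-2.79073618e-01  3.81651527e-04  9.60269634e-01] 65.64127458884363
shift to [ 0.49934505 -0.0819949   0.33      ] [ 8.86 -8.6  -1.97]
```

```bash
python3 -m creep '[[0,0,-0.8,0,0.41],[0.5,-0.5,-0.8,0,0.41],[0.7,-0.7,-0.4,0,0.41],[0.7,-0.7,0,0,0.41],[0.7,-0.7,0,0,0.41],[0.7,-0.7,0,0,0.41],[0.7,-0.7,0,0,0.41],[0.7,-0.7,0,0,0.41],[0.7,-0.7,0,0,0.41],[0.7,-0.7,0,0,0.41],[0.7,-0.7,0,0,0.41],[0.7,-0.7,0,0,0.41],[0.7,-0.5,0,0,0.41],[0.66,-0.4,0,0,0.41],[0,0,0,-1,0.41],[0,0,0,-1,0.41],[0,0,0,-1,0.41],[0,0,0,-1,0.41]]' 40; python3 -m creep '[[0,0,0,-1,0.41],[0,0,0,-1,0.41],[0,0,0,-1,0.41],[0,0,0,-1,0.41],[0,0,0,-1,0.41],[0,0,0,-1,0.41],[0,0,0,-1.0,0.41],[0,0,0,-0.06,0.41],[0,0,0,0,0.41]]'
cat > look.py <<'E'
from h import *
import sys
w=bot.read_camera("wrist"); n=sys.argv[1]; save(w,n+".png")
for t in ("thumb","latch","bar_end","gate_hinge"):
    r=bot.look_for(t,w); print(t,[(np.round(x["bbox"]).tolist(),round(x["score"],2)) for x in r[:2]])
import pickle; pickle.dump(w,open(n+".pkl","wb"))
st=bot.read_state(); print("pose",np.round(st["tool_pos"],4),np.arctan2(*R.from_rotvec(st["tcp_rot"]).as_matrix()[[1,0],1]),np.round(st["wrist_force"],2))
E
python3 look.py w1
```

```text
time: 3.75
tool_pos: [0.5029, -0.0911, 0.3314]
tcp_rot: [2.925, 1.145, 0.0]
wrist_force: [0.4, -0.5, -0.3]
width: 0.405
grip_force: 0.0
time: 4.88
tool_pos: [0.5029, -0.0913, 0.3314]
tcp_rot: [2.354, 2.08, 0.0]
wrist_force: [-0.5, 0.1, -0.9]
width: 0.408
grip_force: 0.0
thumb [([354.0, 124.0, 406.0, 262.0], 0.63)]
latch [([351.0, 122.0, 412.0, 260.0], 0.83)]
bar_end [([348.0, 124.0, 409.0, 257.0], 0.67)]
gate_hinge [([350.0, 9.0, 436.0, 258.0], 0.78)]
pose [ 0.5029 -0.0913  0.3313] -0.12255129496769601 [-0.35 -1.05 -1.31]
```

View pics/w1.png

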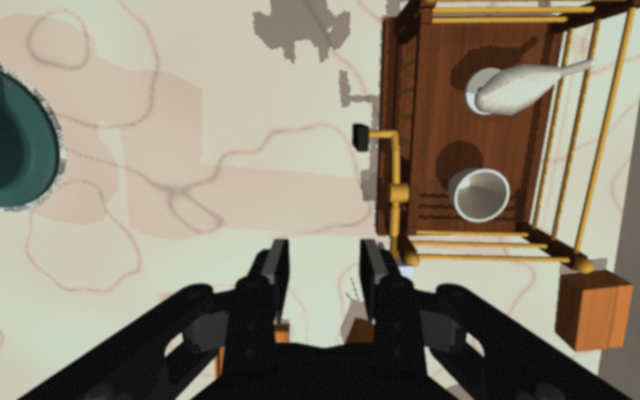

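The wrist view shows the thumb tab top at about (360,137), the pivot boss at (399,193) and the bar end/catch at about (404,255). I'll take a second view from closer and over the lever.

```bash
python3 -m creep '[[0.35,0.4,0.6,0,0.41],[0.35,0.4,0.6,0,0.41],[0,0,0,0,0.41],[0,0,0,0,0.41]]'; python3 look.py w2
```

```text
time: 5.62
tool_pos: [0.5469, -0.0616, 0.2718]
tcp_rot: [2.352, 2.082, -0.0]
wrist_force: [0.1, -0.0, 0.1]
width: 0.41
grip_force: 0.0
thumb [([317.0, 162.0, 382.0, 317.0], 0.66)]
latch [([314.0, 157.0, 382.0, 314.0], 0.63)]
bar_end [([314.0, 162.0, 382.0, 313.0], 0.7)]
gate_hinge [([316.0, 35.0, 408.0, 316.0], 0.81)]
pose [ 0.5472 -0.0619  0.2727] -0.12265556218417449 [ 0.79 -0.34  0.15]
```

View pics/w2.png

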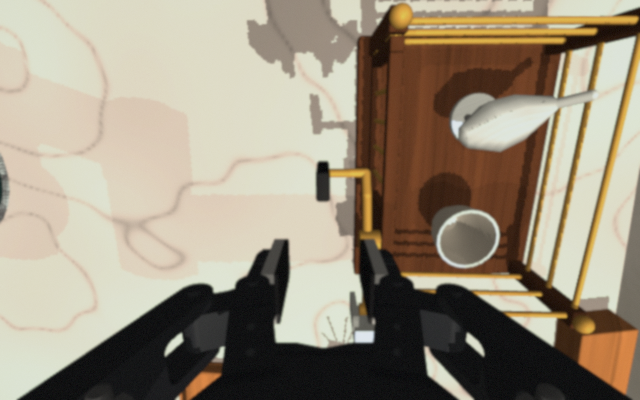

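```bash
python3 - <<'E'
from h import *
import pickle
from scipy.optimize import least_squares
W=[pickle.load(open(n,"rb")) for n in("w1.pkl","w2.pkl")]
bb=[]
for w,(u,v) in zip(W,((360,137),(322,181))):
    g=w["pixels"].max(2)[v-40:v+40,u-30:u+30]<65
    n,l,s,ce=cv2.connectedComponentsWithStats(g.astype(np.uint8)); k=l[40,30]
    x,y,ww,hh,_=s[k]; bb.append((x+u-30,y+v-40,x+u-30+ww,y+v-40+hh)); print(bb[-1],s[k])
yaw=-.122; c,s=np.cos(yaw),np.sin(yaw)
def box(p):
    x,y,zt,zb=p
    return np.array([[x+c*i-s*j,y+s*i+c*j,z] for i in(-.006,.006) for j in(-.013,.013) for z in(zt,zb)])
def f(p):
    r=[]
    for w,b in zip(W,bb):
        q=proj(w,box(p))-0; r+=list(np.r_[q.min(0),q.max(0)]-(np.array(b)-.5))
    return r
r=least_squares(f,[.549,-.052,.161,.1]); print(r.x.round(4),np.round(r.fun,1))
for n,uvs in {"pivot":((399,193),(371,240)),"hingeball":(None,(401,15)),"latchball":(None,None)}.items():
    o=[(w,u) for w,u in zip(W,uvs) if u]; print(n,tri(o).round(4) if len(o)>1 else (o and onz(*o[0],.147).round(4)))
E
```

```text
(np.int32(353), np.int32(125), np.int32(368), np.int32(151)) [ 23  28  15  26 338]
(np.int32(317), np.int32(162), np.int32(329), np.int32(200)) [ 25  21  12  38 394]
[ 0.5453 -0.0549  0.148   0.1042] [-0.7 -0.7  0.2  0.7 -0.7  0.5  1.1 -0.5]
pivot [ 0.587  -0.1272  0.1167]
hingeball [0.6212 0.0705 0.147 ]
latchball []
```

```bash
python3 -m creep '[[0.19,-0.06,0,0,0.41],[0,0,0.6,0,0.41],[0,0,0.6,0,0.41],[0,0,0.5,0,0.41],[0,0,0.3,0,0.41],[0,0,0.3,0,0.41],[0,0,0,0,0.41],[0,0,0,0,0.41]]'; python3 look.py w3
```

```text
time: 6.88
tool_pos: [0.5458, -0.0517, 0.1571]
tcp_rot: [2.352, 2.081, 0.001]
wrist_force: [0.2, -0.2, 0.3]
width: 0.409
grip_force: 0.0
thumb [([315.0, 203.0, 400.0, 286.0], 0.67)]
latch []
bar_end [([311.0, 204.0, 401.0, 285.0], 0.81)]
gate_hinge [([314.0, 0.0, 473.0, 376.0], 0.63)]
pose [ 0.5456 -0.0517  0.1571] -0.12207340664735197 [0.62 0.18 0.45]
```

View pics/w3.png

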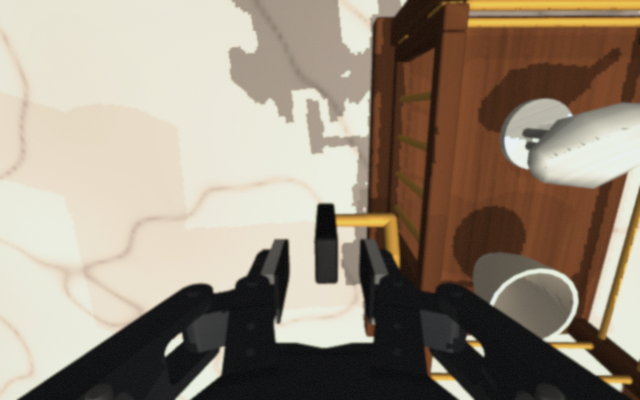

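The tab (318–336, 205–283) lies centred between the fingers. I'll check the along-tool-x alignment by projection.

```bash
python3 - <<'E'
from h import *
import pickle
w=pickle.load(open("w3.pkl","rb"))
c,s=np.cos(-.122),np.sin(-.122)
for j in(-.013,.013):
  for i in (-.006,.006):
    print(i,j,proj(w,[.5456+c*i-s*j,-.0517+s*i+c*j,.161]).round(0), proj(w,[.5456+c*i-s*j,-.0517+s*i+c*j,.1]).round(0))
g=w["pixels"][195:290:3,327].max(1); print(g)
E
```

```text
-0.006 -0.013 [[314. 282.]] [[317. 235.]]
0.006 -0.013 [[338. 282.]] [[334. 235.]]
-0.006 0.013 [[314. 234.]] [[316. 199.]]
0.006 0.013 [[339. 234.]] [[334. 199.]]
[238 238 230  66  16  12  13  15  16  15  14  14  19  14  19  43  52  49
  51  51  49  50  49  48  49  45  48  47  48  77 228 235]
```

```bash
python3 -m creep '[[0,0,0.3,0,0.41],[0,0,0.3,0,0.41],[0,0,0.14,0,0.41],[0,0,0,0,0.2],[0,0,0,0,0.1],[0,0,0,0,0],[0,0,0,0,0],[0,0,0,0,0]]' 30; python3 -c "
from h import *
s=bot.read_state();print(s['tool_pos'],s['wrist_force'],s['torque'],s['width'],s['grip_force'])"
```

```text
time: 8.12
tool_pos: [0.5453, -0.0516, 0.1188]
tcp_rot: [2.353, 2.082, 0.001]
wrist_force: [5.5, -0.2, -9.8]
width: 0.139
grip_force: 32.5
[ 0.54526159 -0.05156481  0.11881114] [ 5.50662989 -0.23796106 -9.83321933] [ 0.04332136 -0.64454807 -0.06628168] 0.13864561822874222 32.466872334480286
```

```bash
cat > st.py <<'E'
from h import *
import sys
F=[];
s=bot.read_state(); M=R.from_rotvec(s["tcp_rot"]).as_matrix()
f=M.T@np.array(s["wrist_force"])
print("t%.2f"%s["time"],np.round(np.array(s["tool_pos"])*1000,1),"Ftool",np.round(f,1),"Mt",np.round(M.T@np.array(s["torque"]),2),"w%.3f g%.0f"%(s["width"],s["grip_force"]))
if len(sys.argv)>1 and -f[2]>float(sys.argv[1]): print("STOP"); sys.exit(1)
E
python3 -m creep '[[0,0.02,0,0,0],[0,0,0,0,0]]' >/dev/null; python3 st.py; python3 -m creep '[[0,0.0,0.04,0,0],[0,0,0,0,0]]'>/dev/null; python3 st.py;python3 -m creep '[[0.01,0.0,0.04,0,0],[0,0,0,0,0]]'>/dev/null; python3 st.py
```

```text
t8.38 [545.3 -51.6 118.8] Ftool [0.4 2.2 9.8] Mt [-0.21  0.09  0.02] w0.138 g33
t8.62 [546.1 -52.  118.4] Ftool [ 0.2 -3.1 -2.4] Mt [ 0.48 -0.24 -0.22] w0.135 g34
t8.88 [546.6 -51.9 116.8] Ftool [-1.9 -3.7 -5.5] Mt [ 0.54 -0.6  -0.25] w0.133 g35
```

```bash
python3 -m creep '[[0,-0.01,0.01,0,0],[0,0,0,0,0]]' 20 >/dev/null; python3 st.py 
for i in 1; do python3 -m creep '[[0.005,0.0,0.04,0,0],[0,0,0,0,0]]'>/dev/null; python3 st.py 9 && python3 -m creep '[[0.005,0.0,0.04,0,0],[0,0,0,0,0]]'>/dev/null; python3 st.py 9; done
```

```text
t9.12 [546.6 -51.8 116.8] Ftool [-1.4 -2.9 -6.2] Mt [ 0.56 -0.63 -0.3 ] w0.135 g35
t9.38 [546.7 -51.4 114.7] Ftool [-1.2 -3.5 -6.6] Mt [ 0.57 -0.55 -0.31] w0.138 g35
t9.62 [546.7 -51.1 112.6] Ftool [-0.9 -2.4 -6.9] Mt [ 0.54 -0.51 -0.28] w0.134 g35
```

```bash
python3 -m creep '[[0,-0.02,0.02,0,0],[0,0,0,0,0]]' >/dev/null; python3 st.py 10 &&
python3 -m creep '[[0,0,0.02,0,0],[0,0,0,0,0]]'>/dev/null; python3 st.py 10 && python3 -m creep '[[0,0,0.02,0,0],[0,0,0,0,0]]'>/dev/null; python3 st.py 10 && python3 -m creep '[[0,0,0.02,0,0],[0,0,0,0,0]]'>/dev/null; python3 st.py 10 && python3 -m creep '[[0,0,0.02,0,0],[0,0,0,0,0]]'>/dev/null; python3 st.py 10
```

```text
t9.88 [546.3 -50.8 112. ] Ftool [ 1.7 -1.  -7.3] Mt [ 0.43 -0.37 -0.17] w0.135 g35
t10.12 [546.4 -50.7 111.2] Ftool [ 0.2 -1.7 -6.7] Mt [ 0.49 -0.34 -0.23] w0.134 g35
t10.38 [546.5 -50.7 110.2] Ftool [ 1.2 -2.3 -6.7] Mt [ 0.41 -0.34 -0.27] w0.138 g35
t10.62 [546.5 -50.6 109.2] Ftool [ 0.1 -1.6 -7.2] Mt [ 0.39 -0.27 -0.25] w0.140 g35
t10.88 [546.6 -50.6 108.2] Ftool [ 2.  -1.3 -6.8] Mt [ 0.43 -0.3  -0.24] w0.136 g35
```

```bash
python3 -m creep '[[0,0,0.02,0,0],[0,0,0,0,0]]' >/dev/null; python3 st.py 10 &&
python3 -m creep '[[0,0,0.02,0,0],[0,0,0,0,0]]'>/dev/null; python3 st.py 10 && python3 -m creep '[[0,0,0.02,0,0],[0,0,0,0,0]]'>/dev/null; python3 st.py 10 && python3 -m creep '[[0,0,0.02,0,0],[0,0,0,0,0]]'>/dev/null; python3 st.py 10 && python3 -m creep '[[-0.005,0,0.02,0,0],[0,0,0,0,0]]'>/dev/null; python3 st.py 10 && python3 -m creep '[[-0.005,0,0.02,0,0],[0,0,0,0,0]]' >/dev/null; python3 st.py 10 &&
python3 -m creep '[[-0.005,0,0.02,0,0],[0,0,0,0,0]]'>/dev/null; python3 st.py 10
```

```text
t11.12 [546.6 -50.5 107.1] Ftool [ 0.8 -1.6 -6.4] Mt [ 0.38 -0.19 -0.23] w0.138 g35
t11.38 [546.6 -50.5 106.1] Ftool [ 1.3 -1.8 -7.2] Mt [ 0.43 -0.21 -0.29] w0.136 g35
t11.62 [546.6 -50.5 105.2] Ftool [ 1.1 -1.5 -5.1] Mt [ 0.43 -0.2  -0.25] w0.139 g35
t11.88 [546.6 -50.5 104.1] Ftool [ 1.7 -1.4 -5.9] Mt [ 0.38 -0.16 -0.23] w0.137 g35
t12.12 [546.7 -50.5 103.1] Ftool [ 2.1  0.1 -6.8] Mt [ 0.4  -0.08 -0.28] w0.136 g35
t12.38 [546.8 -50.6 102.2] Ftool [ 2.4 -1.7 -7.1] Mt [ 0.36  0.05 -0.35] w0.138 g35
t12.62 [546.8 -50.7 101.2] Ftool [ 3.5 -0.4 -6.8] Mt [ 0.3   0.11 -0.33] w0.136 g36
```

```bash
python3 -m creep '[[0.01,0,0.02,0,0],[0,0,0,0,0]]' >/dev/null; python3 st.py 10 &&
python3 -m creep '[[0,0,0.02,0,0],[0,0,0,0,0]]'>/dev/null; python3 st.py 10 && python3 -m creep '[[0,0,0.02,0,0],[0,0,0,0,0]]'>/dev/null; python3 st.py 10 && python3 -m creep '[[0,0,0.02,0,0],[0,0,0,0,0]]'>/dev/null; python3 st.py 10 && python3 -m creep '[[-0.005,0,0.02,0,0],[0,0,0,0,0]]'>/dev/null; python3 st.py 10 && python3 -m creep '[[-0.005,0,0.02,0,0],[0,0,0,0,0]]' >/dev/null; python3 st.py 10 &&
python3 -m creep '[[-0.005,0,0.02,0,0],[0,0,0,0,0]]'>/dev/null; python3 st.py 10
```

```text
t12.88 [546.7 -50.7 100.1] Ftool [ 1.6 -1.9 -6. ] Mt [ 0.34 -0.15 -0.27] w0.136 g35
t13.12 [546.7 -50.7  99.2] Ftool [ 0.7 -0.7 -7.1] Mt [ 0.42 -0.26 -0.28] w0.136 g35
t13.38 [546.7 -50.8  98.2] Ftool [ 1.2 -1.8 -7.1] Mt [ 0.38 -0.27 -0.29] w0.138 g35
t13.62 [546.6 -50.9  97.1] Ftool [ 2.  -1.4 -7. ] Mt [ 0.34 -0.25 -0.28] w0.132 g35
t13.88 [546.6 -50.9  96.1] Ftool [ 1.7 -0.7 -6.7] Mt [ 0.35 -0.21 -0.29] w0.136 g35
t14.12 [546.6 -51.1  95.1] Ftool [ 2.3 -1.3 -6.6] Mt [ 0.31 -0.15 -0.27] w0.141 g35
t14.38 [546.6 -51.3  94.1] Ftool [ 1.6 -1.7 -6.3] Mt [ 0.36 -0.14 -0.27] w0.133 g35
```

```bash
python3 -m creep '[[-0.005,0,0.02,0,0],[0,0,0,0,0]]' >/dev/null; python3 st.py 10 &&
python3 -m creep '[[-0.005,0,0.02,0,0],[0,0,0,0,0]]'>/dev/null; python3 st.py 10 && python3 -m creep '[[-0.005,0,0.02,0,0],[0,0,0,0,0]]'>/dev/null; python3 st.py 10 && python3 -m creep '[[-0.005,0,0.02,0,0],[0,0,0,0,0]]'>/dev/null; python3 st.py 10; python3 look.py w4
```

```text
t14.62 [546.6 -51.5  93.1] Ftool [ 3.  -1.  -6.8] Mt [ 0.33 -0.07 -0.35] w0.134 g35
t14.88 [546.7 -51.7  92.1] Ftool [ 2.1 -1.1 -5.9] Mt [ 0.31 -0.04 -0.28] w0.140 g35
t15.12 [546.6 -51.9  91.1] Ftool [ 2.5 -1.3 -5.7] Mt [ 0.31 -0.01 -0.31] w0.133 g35
t15.38 [546.6 -52.1  90.1] Ftool [ 3.6 -1.9 -6.6] Mt [ 0.26  0.01 -0.29] w0.138 g35
thumb [([307.0, 250.0, 412.0, 329.0], 0.79)]
latch [([308.0, 243.0, 414.0, 326.0], 0.63), ([550.0, 96.0, 639.0, 213.0], 0.4)]
bar_end [([308.0, 246.0, 412.0, 324.0], 0.72)]
gate_hinge []
pose [ 0.5467 -0.0521  0.0901] -0.1213233095518414 [-0.55  3.08  6.35]
```

View pics/w4.png

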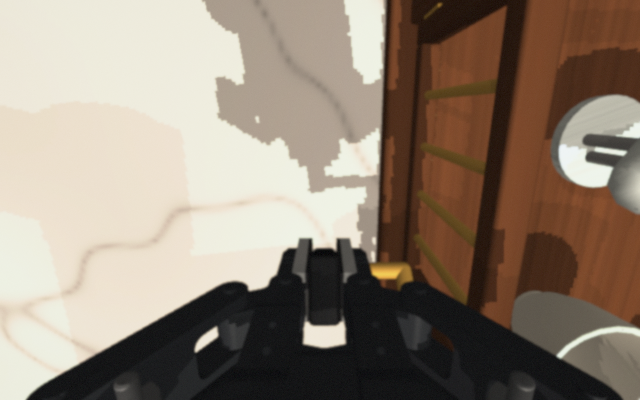

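```bash
python3 -m creep '[[-0.005,0,0.02,0,0],[0,0,0,0,0]]' >/dev/null; python3 st.py 9 &&
python3 -m creep '[[-0.005,0,0.01,0,0],[0,0,0,0,0]]'>/dev/null; python3 st.py 9 && python3 -m creep '[[-0.005,0,0.01,0,0],[0,0,0,0,0]]'>/dev/null; python3 st.py 9
python3 - <<'E'
from h import *
import pickle
w=pickle.load(open("w4.pkl","rb"))
s=bot.read_state()
# predicted rod corner / tab top vs lift angle, pivot from hinge
psi=-.122;Rz=R.from_euler('z',psi).as_matrix(); H=np.array([.6211,.0596,.125])
for th in (.2,.3,.4,.45,.5):
    L=lambda p: H+Rz@(np.array([-.018,-.185,0])+R.from_euler('x',-th).apply(p))
    print(th,[proj(w,L(p)).round(0).tolist()[0] for p in ([-.044,.052,.036],[-.044,.078,.036],[0,.065,-.025],[-.044,.065,.014])])
E
```

```text
t15.88 [546.7 -52.3  89.2] Ftool [ 3.2 -1.8 -6.4] Mt [ 0.27 -0.03 -0.35] w0.134 g35
t16.12 [546.6 -52.4  88.6] Ftool [ 3.3 -1.2 -7.8] Mt [ 0.31  0.06 -0.28] w0.137 g35
t16.38 [546.7 -52.6  88.2] Ftool [ 4.3 -0.6 -6.9] Mt [ 0.29  0.16 -0.33] w0.140 g35
0.2 [[323.0, 357.0], [323.0, 279.0], [408.0, 264.0], [323.0, 293.0]]
0.3 [[323.0, 339.0], [323.0, 262.0], [404.0, 265.0], [323.0, 284.0]]
0.4 [[323.0, 323.0], [323.0, 250.0], [401.0, 268.0], [323.0, 278.0]]
0.45 [[323.0, 316.0], [323.0, 245.0], [400.0, 270.0], [323.0, 275.0]]
0.5 [[323.0, 310.0], [323.0, 241.0], [399.0, 272.0], [323.0, 273.0]]
```

```bash
python3 -m creep '[[0,0,0.02,0,0],[0,0,0,0,0]]' >/dev/null; python3 st.py 10 &&
python3 -m creep '[[0,0,0.02,0,0],[0,0,0,0,0]]'>/dev/null; python3 st.py 10 && python3 -m creep '[[-0.005,0,0.02,0,0],[0,0,0,0,0]]'>/dev/null; python3 st.py 10&& python3 -m creep '[[-0.005,0,0.02,0,0],[0,0,0,0,0]]'>/dev/null; python3 st.py 10
```

```text
t16.62 [546.6 -52.9  87.2] Ftool [ 3.7 -0.5 -6.3] Mt [ 0.29  0.01 -0.3 ] w0.133 g35
t16.88 [546.7 -52.9  86.9] Ftool [  3.1  -2.5 -11.3] Mt [ 0.58 -0.06 -0.41] w0.136 g36
STOP
t16.88 [546.7 -52.9  86.9] Ftool [  3.1  -2.5 -11.3] Mt [ 0.58 -0.06 -0.41] w0.136 g36
STOP
t16.88 [546.7 -52.9  86.9] Ftool [  3.1  -2.5 -11.3] Mt [ 0.58 -0.06 -0.41] w0.136 g36
STOP
```

```bash
python3 -m creep '[[0.005,0,-0.03,0,0],[0,0,0,0,0],[0,0,0,0,0]]' >/dev/null; python3 st.py;  python3 -m creep '[[0,0,-0.01,0,0],[0,0,0,0,0],[0,0,0,0,0]]' >/dev/null; python3 st.py
```

```text
t17.25 [546.2 -52.6  87. ] Ftool [ 3.2 -0.7 -7.8] Mt [ 0.25  0.23 -0.18] w0.134 g35
t17.62 [546.1 -52.6  87.1] Ftool [ 3.6  0.5 -6.2] Mt [ 0.01  0.36 -0.19] w0.140 g35
```

```bash
for i in 1; do python3 -m creep '[[0,0,-0.02,0,0],[0,0,0,0,0],[0,0,0,0,0]]' >/dev/null; python3 st.py;  python3 -m creep '[[0,0,-0.02,0,0],[0,0,0,0,0],[0,0,0,0,0]]' >/dev/null; python3 st.py; done
```

```text
t18.00 [545.7 -52.3  87.3] Ftool [ 4.8  2.8 -2.4] Mt [-0.22  0.55 -0.04] w0.135 g34
t18.38 [545.4 -52.1  87.5] Ftool [5.3 3.  1.1] Mt [-0.43  0.79  0.05] w0.139 g34
```

```bash
for i in 1; do python3 -m creep '[[0,0.01,-0.02,0,0],[0,0,0,0,0],[0,0,0,0,0]]' >/dev/null; python3 st.py;  python3 -m creep '[[0,0,-0.015,0,0],[0,0,0,0,0],[0,0,0,0,0]]' >/dev/null; python3 st.py; done
```

```text
t18.75 [545.2 -52.   87.8] Ftool [4.8 3.1 2.8] Mt [-0.45  0.96  0.07] w0.138 g33
t19.12 [545.  -51.8  88.1] Ftool [6.2 4.1 4.6] Mt [-0.55  1.14  0.05] w0.137 g33
```

```bash
python3 -m creep '[[0,0.03,0,0,0],[0,0,0,0,0],[0,0,0,0,0]]' >/dev/null; python3 st.py;  python3 -m creep '[[0,0.02,0,0,0],[0,0,0,0,0],[0,0,0,0,0]]' >/dev/null; python3 st.py; python3 -c "
from h import *
import pickle
n=bot.read_camera('wrist'); pickle.dump(n,open('w5.pkl','wb')); o=pickle.load(open('w4.pkl','rb'))
a=np.hstack([x['pixels'][230:345,290:430] for x in (o,n)]); cv2.imwrite('pics/cmp.png',cv2.resize(a,(784,322),interpolation=cv2.INTER_CUBIC)[:,:,::-1])
for x in(o,n): print(x['pixels'][312:336,318:329].mean((1,2)).round(0))
"
```

```text
t19.50 [545.6 -52.3  88.1] Ftool [4.6 1.8 5.3] Mt [-0.37  1.07 -0.15] w0.133 g33
t19.88 [546.1 -52.6  88.1] Ftool [5.3 0.3 5.1] Mt [-0.22  1.07 -0.32] w0.137 g33
[ 36.  37.  38.  37.  37.  37.  37.  37.  38.  37.  36.  39.  63. 125.
 189. 221. 228. 229. 229. 229. 229. 229. 229. 229.]
[ 27.  30.  34.  36.  37.  36.  36.  36.  36.  41.  77. 139. 197. 222.
 228. 229. 229. 229. 229. 229. 229. 229. 229. 229.]
```

View pics/cmp.png

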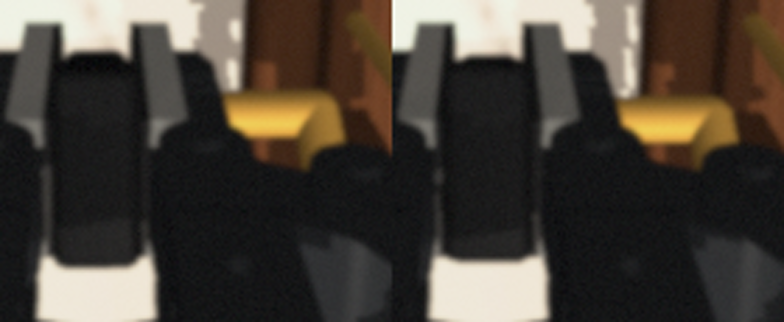

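The left (w4) and right views show the tab edge having moved up about 2 px, so the lever has backed off slightly as wanted. I'll raise it a bit more, then tug gently.

```bash
sed -i '$a if len(sys.argv)>2 and abs(f[1])>float(sys.argv[2]): print("STOPY"); sys.exit(1)' st.py
python3 -m creep '[[0,0,-0.03,0,0],[0,0,0,0,0],[0,0,0,0,0]]' >/dev/null; python3 st.py 20 6 && python3 -m creep '[[0.0124,-0.024,0,0.1,0],[0.0124,-0.024,0,0.1,0],[0,0,0,0,0]]' >/dev/null; python3 st.py 20 6 && python3 -m creep '[[0.0124,-0.024,0,0.1,0],[0,0,0,0,0],[0,0,0,0,0]]' >/dev/null; python3 st.py 20 6 && python3 -m creep '[[0.0124,-0.024,0,0.1,0],[0,0,0,0,0]]' >/dev/null; python3 st.py 20 6
```

```text
t20.30 [546.1 -52.4  89.5] Ftool [6.1 0.  5.8] Mt [-0.22  1.27 -0.25] w0.135 g33
t20.68 [543.8 -50.9  89.6] Ftool [5.9 0.3 6.9] Mt [-0.19  1.2  -0.24] w0.134 g33
t21.05 [542.8 -50.1  89.6] Ftool [6.5 0.2 5.4] Mt [-0.13  1.24 -0.33] w0.136 g33
t21.30 [541.7 -49.3  89.5] Ftool [5.9 0.5 5.9] Mt [-0.16  1.26 -0.26] w0.138 g33
```

```bash

python3 -m creep '[[0.0124,-0.024,0,0.1,0],[0.0124,-0.024,0,0.1,0],[0,0,0,0,0]]' >/dev/null; python3 st.py 20 6 && python3 -m creep '[[0.0124,-0.024,0,0.1,0],[0.0124,-0.024,0,0.1,0],[0.0124,-0.024,0,0.1,0]]' >/dev/null; python3 st.py 20 6 && python3 -m creep '[[0.0124,-0.024,0,0.1,0],[0.0124,-0.024,0,0.1,0],[0.0124,-0.024,0,0.1,0],[0.0124,-0.024,0,0.1,0]]' >/dev/null; python3 st.py 20 6
```

```text
t21.68 [539.6 -47.7  89.6] Ftool [ 5.6 -0.3  7.1] Mt [-0.19  1.28 -0.3 ] w0.137 g33
t22.05 [536.5 -45.3  89.6] Ftool [5.1 0.7 6.5] Mt [-0.21  1.35 -0.34] w0.133 g33
t22.55 [532.5 -41.8  89.6] Ftool [ 5.2 -0.2  6.1] Mt [-0.13  1.25 -0.34] w0.137 g33
```

```bash

python3 -m creep '[[0.065,-0.1185,0,0.5,0],[0.065,-0.1185,0,0.5,0],[0.065,-0.1185,0,0.5,0],[0.065,-0.1185,0,0.5,0],[0.065,-0.1185,0,0.5,0]]' >/dev/null; python3 st.py 20 6 && python3 -m creep '[[0.065,-0.1185,0,0.5,0],[0.065,-0.1185,0,0.5,0],[0.065,-0.1185,0,0.5,0],[0.065,-0.1185,0,0.5,0],[0.065,-0.1185,0,0.5,0]]' >/dev/null; python3 st.py 20 6
```

```text
t23.18 [510.4 -16.7  89.8] Ftool [ 3.4 -0.9  7.9] Mt [-0.07  1.16 -0.35] w0.134 g34
t23.80 [495.4  13.   89.9] Ftool [ 3.1 -0.4  7.3] Mt [ 0.06  0.91 -0.39] w0.133 g34
```

```bash

python3 -m creep '[[0.065,-0.1185,0,0.5,0],[0.065,-0.1185,0,0.5,0],[0.065,-0.1185,0,0.5,0],[0.065,-0.1185,0,0.5,0],[0.065,-0.1185,0,0.5,0],[0.065,-0.1185,0,0.5,0],[0.065,-0.1185,0,0.5,0]]' >/dev/null; python3 st.py 20 6 && python3 -m creep '[[0.065,-0.1185,0,0.5,0],[0.065,-0.1185,0,0.5,0],[0.065,-0.1185,0,0.5,0],[0.065,-0.1185,0,0.5,0],[0.065,-0.1185,0,0.5,0],[0.065,-0.1185,0,0.5,0],[0.065,-0.1185,0,0.5,0]]' >/dev/null; python3 st.py 20 6; python3 -c "
from h import *
s=bot.read_state();M=R.from_rotvec(s['tcp_rot']).as_matrix();p=np.array(s['tool_pos'])[:2]-[.6211,.0596];print('tool yaw-based',-.122-np.arctan2(M[1,1],M[0,1]));a0=np.arctan2(-.12,-.062)-.122;print('arc-based',(a0-np.arctan2(p[1],p[0]))%(2*np.pi),np.hypot(*p))"
```

```text
t24.68 [487.4  59.   89.9] Ftool [ 1.4 -1.9  5.3] Mt [ 0.32  0.6  -0.31] w0.140 g34
t25.55 [495.8 105.1  89.9] Ftool [-0.5 -2.1  5.3] Mt [ 0.37  0.32 -0.25] w0.134 g33
tool yaw-based 1.3312786218475945
arc-based 1.320379553277884 0.1332893349818399
```

```bash

python3 -m creep '[[0.065,-0.1185,0,0.5,0],[0.065,-0.1185,0,0.5,0],[0.065,-0.1185,0,0.5,0],[0.065,-0.1185,0,0.5,0],[0.026,-0.048,0,0.2,0],[0.0124,-0.024,0,0.1,0],[0,0,0,0,0]]' >/dev/null; python3 st.py 20 6 && python3 -m creep '[[0.01,0,-0.06,0,0],[0.01,0,-0.06,0,0],[0.01,0,-0.06,0,0],[0.005,0,-0.06,0,0],[0,0,-0.06,0,0],[0,0,-0.06,0,0],[0,0,-0.06,0,0],[0,0,0,0,0]]'; python3 st.py
```

```text
t26.43 [510.1 132.9  90.3] Ftool [-2.7 -0.9  6.3] Mt [ 0.29  0.   -0.07] w0.137 g33
time: 27.42
tool_pos: [0.5118, 0.1331, 0.1121]
tcp_rot: [-3.137, 0.175, 0.003]
wrist_force: [-5.5, 2.9, -4.2]
width: 0.133
grip_force: 33.3
t27.43 [511.8 133.1 112.1] Ftool [-5.7 -2.2  4.3] Mt [ 0.38 -0.52  0.05] w0.133 g33
```

Gate is at about a right angle with the lever nearly level. Next I'll release and retreat upward.

```bash

python3 -m creep '[[0,0,0,0,0.16],[0,0,0,0,0.2],[0,0,0,0,0.3],[0,0,0,0,0.38],[0,0,0,0,0.38],[0,0,0,0,0.38]]' >/dev/null; python3 st.py; python3 -m creep '[[0,0,-0.2,0,0.38],[0,0,-0.4,0,0.38],[0,0,-0.6,0,0.38],[0,0,-0.8,0,0.38],[0,0,-0.8,0,0.38],[0,0,-0.8,0,0.38],[-0.6,0,-0.5,0,0.38],[-0.6,0,0,0,0.38],[0,0,0,0,0.38],[0,0,0,0,0.38]]'; python3 st.py
python3 - <<'E'
from h import *
a=bot.read_camera("top"); b=bot.read_camera("wrist"); c=bot.read_camera("scene")
o=np.zeros((600,800,3),np.uint8); o[:300,:400]=cv2.resize(a["pixels"][110:230,300:460],(400,300),interpolation=cv2.INTER_CUBIC)
o[:300,400:]=cv2.resize(c["pixels"][165:285,220:380],(400,300),interpolation=cv2.INTER_CUBIC); o[300:,:480]=cv2.resize(b["pixels"],(480,300))
cv2.imwrite("pics/end.png",o[:,:,::-1])
E
```

```text
t28.18 [512.8 133.  112. ] Ftool [-0.1  0.   0.2] Mt [ 0.01 -0.01  0.02] w0.381 g0
time: 29.42
tool_pos: [0.4536, 0.1396, 0.3173]
tcp_rot: [-3.137, 0.174, -0.002]
wrist_force: [0.8, 0.5, -0.7]
width: 0.381
grip_force: 0.0
t29.43 [453.6 139.6 317.3] Ftool [ 0.7 -0.5  0.7] Mt [-0.   -0.   -0.02] w0.381 g0
```

View pics/end.png

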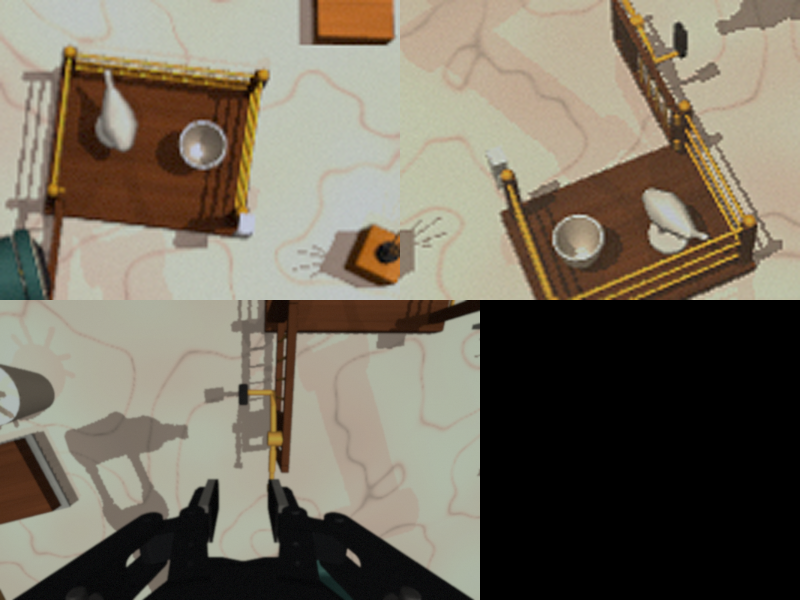

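The end views show the gate perpendicular to the stand, the tab upright (bar level), bird and candle unmoved, and the gripper clear.

```bash
python3 -c "
from workcell import bot
print(bot.finish_job())"
```

```text
the job is handed in; nothing more can be done
None
```

I handed in the job: the bar was lifted clear of the catch, the gate swung open to about a right angle (roughly 1.57 rad by the arm's motion), the lever was released level and the gripper moved clear; no verdict came back.

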